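# Front brake lever check at the kitchen counter

## Task

Check the front brake on the bicycle handlebar that is held in the bench vice; its lever is the one on the robot's left. With the backs of your fingers, press the blade from outside in towards the bar until it comes up firm short of the grip, let it come right out again, then press it in firm a second time and finish while holding it there with a steady push, so that the gap left to the grip can be looked at. Only press: do not pinch the lever or squeeze it together with the grip, do not wrench it, and leave the rear brake lever and the things on the counter as they are.

Things in the scene. Friction and masses are not known exactly. Their poses are not given: they have to be found in the camera images.
- handlebar: Flat bicycle bar, 540 mm long, 22 mm thick, gripped at its middle by a small grey suction-base vice fixed to the counter. Origin on the counter under the bar's middle; z up, y along the bar, x level, square to the bar, the way levers are pressed (about away from the robot). Bar axis 150 mm up; vice and brake mounts reach 172 mm. Levers on the -x side at bar height: front brake at +y, rear at -y.
- front_blade: Dark metal finger blade, 14 mm high, 10 mm thick. Origin at the middle of its outer face (the face to press), 150 mm up; at rest 80 mm on the -x side of the bar's axis, 175 mm along +y. Its x points through the blade to the grip, its y outward along the blade: flat face from 40 mm inboard to 28 mm outboard, then a 17 mm ball end. It turns with the lever.
- front_lever (a joint): Front lever, rad: 0 = right out (rest), grows as pressed; springs back. Free stroke takes 2 to 3 N at the blade's middle; then, at an angle that differs each time, 0.20 to 0.32 (15 to 25 mm of blade travel), it meets the master cylinder's push rod and comes up firm: about 6 N per mm more. 10 to 20 N on the blade is a firm push; over 35 N is wrenching.
- front_pivot (a point): Upright pivot pin of the front lever, 150 mm up: 55 mm on the -x side of the bar's axis and 100 mm along +y. The blade's origin lies 25 mm (-x) and 75 mm (+y) from it at rest. The counter in front of the blade is free above 110 mm height for 60 mm, though a mug, bottle and other things stand near.
- front_grip: Ribbed rubber grip at the front-brake (+y) end, 32 mm thick (35 mm at its end rings), from 145 to 271 mm along the bar. Origin on the bar's axis above the vice (not inside the grip), axes as the handlebar. With the lever firm, 12 mm or more stays open between blade and grip. Not to be touched.
- rear_lever (a joint): Rear brake lever angle, rad: the like lever at the other (-y) end; 0 = right out. Leave it alone.
- mug: White ceramic mug, 82 mm across, 95 mm high, standing; origin under its middle. Leave alone, like all that follow.
- oil_bottle: White plastic bottle, 56 mm across, 165 mm high, standing; origin under its middle.
- marker_up: Chunky green marker, 27 mm thick, 122 mm high, standing on its end under the front grip; origin under its middle.
- marker_flat: The same kind of marker lying down along its own x; origin under its middle.
- spring_clamp: Black plastic spring clamp lying flat, about 165 mm long, 20 mm high; origin under its pivot, jaws along +x.
- coaster: Round white ceramic coaster, 96 mm across, 9 mm thick; origin under its middle.
- multi_tool: Folded steel hex-key tool lying flat, 85 x 32 x 20 mm; origin under its middle.
- grease_tin: Low metal tin, 60 mm across, 42 mm high; origin under its middle.

How it is judged (in metres and radians):
On the way, in this order (a step that is already met when the one before it is completed fails the run):
1. the front brake blade is pressed in until it is firm (more than 9 N at the blade, lever past 0.17 rad) (value of joint front_lever above 0.17 rad and contact force between the fingers and front_blade above 9 N), for 0.3 s.
2. the lever is let right out again (under 0.04 rad) (value of joint front_lever below 0.04 rad), for 0.2 s.
At the end, for the whole second after the job is handed in: The fingers hold the front brake blade in at its firm stop from outside, steadily, with 9 to 25 N and the lever past 0.17 rad, not touching the grip; the rear lever is out and everything on the counter is within 20 mm of its place (all of step 1 and contact force between the fingers and front_blade below 25 N and velocity of joint front_lever between -0.05 and 0.05 rad/s and contact force between the fingers and front_grip below 0.5 N and x of the grasp point in the frame of front_blade below 0.004 m and value of joint rear_lever below 0.05 rad and distance of each of mug, oil_bottle, marker_up, marker_flat, spring_clamp, coaster, multi_tool, grease_tin from where it was at the start of the episode below 0.02 m); the arm keeps its last pose, push and grip.
It fails at once if the lever is wrenched: more than 35 N on the blade (contact force between the fingers and front_blade above 35 N).
It fails at once if the lever is pinched, or pushed with the blade between the fingers (contact force between the fingers and front_blade above 1 N and x of the grasp point in the frame of front_blade above 0.004 m).
It fails at once if the grip is touched (contact force between any of the fingers, the arm and front_grip above 2 N).
It fails at once if the rear brake lever is pressed (value of joint rear_lever above 0.06 rad).
It fails at once if something on the counter is shifted more than 20 mm, knocked over or lifted (distance of any of mug, oil_bottle, marker_up, marker_flat, spring_clamp, coaster, multi_tool, grease_tin from where it was at the start of the episode above 0.02 m or angle between any of mug, oil_bottle, marker_up's own z axis and vertical above 0.3 rad).
It also fails if it takes over 42 s, if anything falls off the work surface, if the arm or the gripper's body presses on something with over 40 N, if the wrist force passes 120 N, or if a joint passes its speed limit or range.

## Robot

A 6-joint arm with a two-finger parallel gripper is mounted at the origin on the work surface. World frame = base frame: x ahead of the robot, y to its left, z up, the work surface at z = 0. Lengths are in mm, angles in rad, forces in N, time in s.
With the tool pointing down it reaches from about 350 to 875 mm from the base axis. Payload 4.2 kg.
Tool frame: the origin (TCP) lies at the very end of the fingers, on their centre line; the grasp point (between the pads) lies 19 mm behind it; z points along the fingers, y is the direction in which the jaws open and shut (so a half turn about z gives the same grasp; the last joint's range is limited). The gripper opens to 85 mm and grips with 20 to 120 N. Pads are 22 mm wide; open, the fingers measure 114 mm over their backs; the gripper's body (76 mm by 85 mm) begins 54 mm behind the grasp point. The pads swing forward as they close: fully open they stand 13 mm farther back than shut.
Start: joints at [1.494, 0.385, 0.008, 0, -1.194, -0.259], TCP at [205.92, 590.081, 231.312] pointing down, gripper open.
Joint ranges: [-3.14, 3.14], [-1.21, 2.06], [-1.07, 1.41], [-3.16, 2.05], [-2.99, -0.16], [-3.1, 3.1]. Speed limits (rad/s): [2.79, 2.79, 3.14, 3.14, 3.14, 3.14].

## Interface

Orientations are given as a unit quaternion [x, y, z, w].
In Python, from bench import read_state, get_image, camera_params, job_done gives the robot as it stands.
- The arm moves only by the tool send_rows, never from a script. Its arguments are lists of equal length, an entry for each row: "translation": the shift along the tool's x, y, z in m, a list of three; "yaw": the turn about the tool's z in degrees; "fingers": the closure in counts, from 0 (fully open) to 255 (shut). A call has 1 to 12 rows; each row is the pose to reach, as a shift and turn from the pose measured when the call began, along the tool's axes at that moment; what a row does not reach only later rows make up. A row lasts 1/10 s, in which the tool goes at most 50 mm and 8.59 degrees, less where a joint would pass 70% of its speed; a pose out of reach is approached as far as the arm can. A call with a gripper value outside its range is refused whole. The fingers move at their own pace and stop on an object; the grip force is fixed at half the most. Time passes only in rows, so rows that repeat a pose let the fingers close. It gives the time, the measured TCP pose, the force and the opening at its end, in the units of the state.
- read_state(): the state, without advancing time (a new reading comes with each control period).
- get_image(name): name is "scene" or "top"; returns the picture (420x560x3 uint8, blue, green, red); there is no depth.
- camera_params(name): a dict with "mtx" (3x3 intrinsics, pixels), "rvec" (rotation vector, rad) and "tvec" (3), from world to camera coordinates, as OpenCV has them. Camera axes: x right, y down, z forward; pixel columns grow to the right and rows downward; lengths in mm; the calibration is good to about 2 mm. A picture is of the moment at which its call begins. camera_params takes no time and is no camera call.
- job_done(): hands the job in, once; it reports no verdict.
The state is a dict: "clock": time; "joints": joint angles; "joint_vel": joint speeds; "joint_efforts": joint torques, N m; "position": TCP position; "ee_rot": TCP orientation; "contact_force": force on the tool from outside, world axes, zero at the start; "wrist_torque": the same for the moment, N m; "gripper_width": finger opening in mm.
Only numpy, scipy, OpenCV 4.12 (cv2) and the standard library are available. Lean on these libraries where they do the work, as an engineer would, in place of code of your own. Each camera call takes 0.05 s, during which the arm holds its last target.

## Working session

There is one attempt and no reset: what is moved stays moved. The work goes in short steps, Python scripts to look and compute and a tool call to move; the robot and the scene stay as the last step left them, time stands still between calls to the robot, and variables do not carry over. Pictures are saved under pics/ and viewed, and the job is handed in when it is done.

Besides the shell and the picture viewer there is one more tool, called after "Call:" as name([rows], argument=value, ...), one row to a line, values as JSON. send_rows: Moves the arm, as the interface text tells. Its arguments: {"type":"object","properties":{"translation":{"type":"array","items":{"type":"array","items":{"type":"number"}}},"yaw":{"type":"array","items":{"type":"number"}},"fingers":{"type":"array","items":{"type":"number"}}},"required":["translation","yaw","fingers"]}

```bash
mkdir -p pics; python3 - <<'E'
from bench import *
import cv2
print(read_state())
for n in("scene","top"):
    im=get_image(n);cv2.imwrite(f"pics/{n}0.png",im)
    print(n,camera_params(n))
E
```

```text
{'clock': 0.0, 'joints': array([ 1.49360850e+00,  3.85573437e-01,  6.60927503e-03, -5.12497434e-04,
       -1.19403751e+00, -2.58616398e-01]), 'joint_vel': array([-6.04080966e-04, -9.96256780e-04,  4.75748242e-04,  3.00082377e-05,
       -1.53654929e-03,  1.66657462e-03]), 'joint_efforts': array([ 6.64131244e-05, -3.92283404e+01,  1.88393658e+01,  4.18615535e+00,
       -4.76354515e-03,  4.66448554e-06]), 'position': array([205.73008313, 589.53055634, 230.20294211]), 'ee_rot': array([ 9.85921093e-01, -1.67207436e-01, -1.37301654e-04,  1.11971318e-03]), 'contact_force': array([-0.44119552,  0.15590627, -0.04964575]), 'wrist_torque': array([0.01343226, 0.0175671 , 0.00137319]), 'gripper_width': 85.34065641194479}
scene {'mtx': array([[503.36950323,   0.        , 281.44409652],
       [  0.        , 503.36950323, 207.36803867],
       [  0.        ,   0.        ,   1.        ]]), 'rvec': array([ 1.94157464,  1.35309864, -0.62680954]), 'tvec': array([-230.7341463 , -266.16190167, 1746.25041604])}
top {'mtx': array([[528.15032655,   0.        , 277.49745021],
       [  0.        , 528.15032655, 209.99720163],
       [  0.        ,   0.        ,   1.        ]]), 'rvec': array([ 2.14855684, -2.177846  ,  0.07359506]), 'tvec': array([  40.01628527,  597.84064643, 1148.86463273])}
```

View pics/scene0.png

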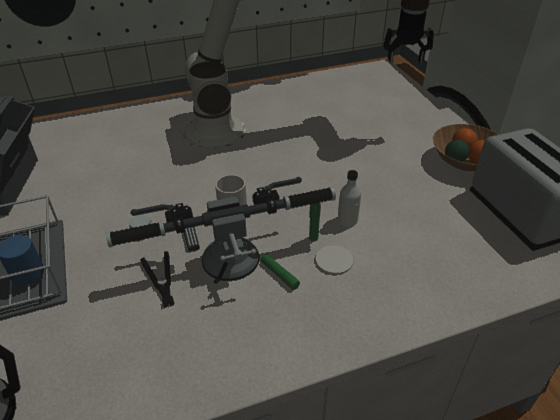

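View pics/top0.png

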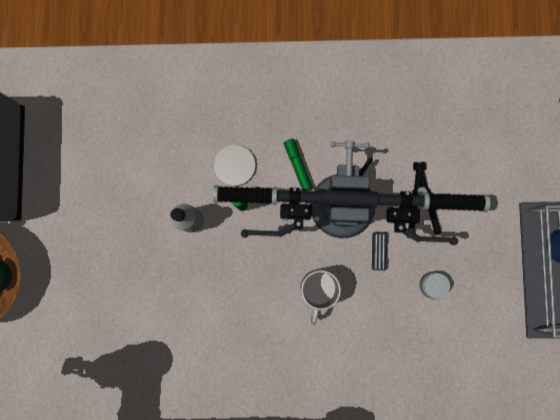

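The top view has the front lever at left: its ball end is near (244,233), and the bar runs from (216,193) to (488,203). The bottle is at (183,216) and the mug at (320,290). Next I'll zoom in and cast rays.

```bash
cat > h.py <<'E'
import numpy as np,cv2
from bench import camera_params
def ray(n,px,z):
    c=camera_params(n);R=cv2.Rodrigues(c["rvec"])[0];t=np.array(c["tvec"]).ravel()
    u=cv2.undistortPoints(np.array([[px]],float),c["mtx"],None).ravel()
    d=R.T@np.array([u[0],u[1],1]);o=-R.T@t
    return o+d*(z-o[2])/d[2]
def proj(n,P):
    c=camera_params(n)
    return cv2.projectPoints(np.array(P,float).reshape(-1,1,3),c["rvec"],c["tvec"],c["mtx"],None)[0].reshape(-1,2)
E
python3 - <<'E'
from h import *
im=cv2.imread("pics/top0.png")
c=im[170:270,160:300];cv2.imwrite("pics/topz.png",cv2.resize(c,None,fx=5.5,fy=5.5,interpolation=cv2.INTER_CUBIC))
g=cv2.cvtColor(im,cv2.COLOR_BGR2GRAY)
for u in (248,252,256,260,264,268,272,276,280,284): print(u,g[222:246,u])
for u in (225,235,245,255,265,330,380,440,450,460,470,480):
    col=g[180:218,u].astype(int);r=np.where(col<50)[0]+180;print(u,r.min(),r.max())
for v in(190,194,198): print(g[v,208:225])
for v in(201,204): print(g[v,480:498])
E
```

```text
248 [151 150 152 153 150 150 148 120  63  42  43  42  38  80 125 144 149 150
 149 149 151 151 151 152]
252 [150 146 146 149 150 151 148 128  79  42  42  42  54 112 148 150 149 149
 148 151 151 150 149 151]
256 [148 148 149 148 147 148 144 128  82  43  41  39  46 104 144 150 148 147
 147 149 150 150 151 148]
260 [149 154 154 152 149 147 145 144 104  48  39  42  45  86 132 150 148 150
 150 150 148 147 145 147]
264 [151 146 146 146 151 146 143 144 104  45  38  41  46  83 125 141 142 144
 146 148 148 149 150 150]
268 [145 148 149 148 147 149 151 145 110  53  38  41  42  67 118 147 149 147
 148 148 147 145 147 149]
272 [144 147 145 144 145 146 149 146 109  53  40  42  42  64 113 142 146 145
 145 147 147 144 145 147]
276 [147 148 148 145 144 144 147 146 118  62  39  40  42  51 106 140 141 141
 144 148 146 143 144 149]
280 [146 145 145 112  67  59  59  50  37  37  39  42  37  36  68 118 144 147
 143 141 143 144 146 144]
284 [142 142 117  87  61  44  39  37  39  42  37  36  67 113 139 143 142 145
 142 143 144 145 145 149]
225 187 201
235 187 202
245 188 209
255 188 202
265 188 203
330 181 217
380 193 205
440 194 208
450 195 208
460 195 208
470 195 209
480 196 210
[156 149 147 147 148 147 141 136 128  86  25  16  14  11  13  12  14]
[148 149 149 149 147 164 166 160 150  64  17  16  12  15  14  15  14]
[151 151 147 150 149 135 126 127 124  68  21  10  13  13   9  11  11]
[ 18  15  16  14  20  57 135 139 139 132  89  66  62  61  60  62  63  82]
[ 16  15  13  14  26  85 131 143 142 139  87  65  62  61  61  62  61  79]
```

View pics/topz.png

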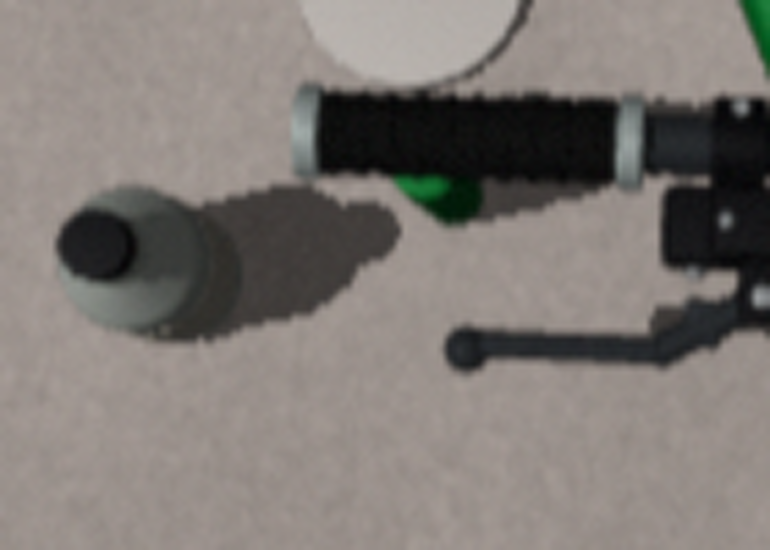

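```bash
python3 - <<'E'
from h import *
c=camera_params("top");R=cv2.Rodrigues(c["rvec"])[0];print("cam",-R.T@c["tvec"])
L=ray("top",(213.3,193.9),150);Rr=ray("top",(489.7,202.8),150)
a=ray("top",(225,194.2),150);b=ray("top",(265,195.5),150);d=ray("top",(440,201),150);e=ray("top",(480,203),150)
print(L,Rr,np.linalg.norm(L-Rr));
m=(L+Rr)/2;u=(L-Rr);u/=np.linalg.norm(u)
v=(a-e);print("ang",np.degrees(np.arctan2(-u[0],u[1])),np.degrees(np.arctan2(-v[0],v[1])))
X=np.array([u[1],-u[0],0])
print("mid",m,"X",X)
f=lambda p:((p-m)@X,(p-m)@u)
for n,px,z in [("ball",(244.5,233.5),150),("bl out252",(252,235),150),("blout272",(272,235.7),150),("blin252",(252,230),150),("blin272",(272,230.3),150),("collar in",(277,196),150),("bend",(280,236.2),150),("knob",(298,224),160)]:
    p=ray("top",px,z);print(n,p.round(1),np.round(f(p),1))
for n,px,z in [("bottle cap",(177.3,214.3),165),("mug rim",(320.5,290),95),("mughandle",(316,322),50),("marker base",(241,206),20),("multi",(380,251),20)]:
    p=ray("top",px,z);print(n,p.round(1),np.round(f(p),1))
pred=m-80*X+175*u;print("blade pred",pred)
print(proj("scene",[L,Rr,m,pred,m-80*X+211*u+5*X]))
E
```

```text
cam [ 490.55876811    4.94820045 1199.26323061]
[621.41808116 157.57809907 150.        ] [ 595.23556777 -391.05043659  150.        ] 549.2529418693127
ang -2.73228621816615 -2.865175356194325
mid [ 608.32682446 -116.73616876  150.        ] X [ 0.99886317 -0.04766932  0.        ]
ball [541.1  95.4 150. ] [-77.3 208.7]
bl out252 [537.9  80.5 150. ] [-79.8 193.6]
blout272 [536.   40.7 150. ] [-79.8 153.8]
blin252 [547.8  80.4 150. ] [-69.8 194. ]
blin272 [546.7  40.5 150. ] [-69.1 154.2]
collar in [615.2  29.8 150. ] [-1.000e-01  1.466e+02]
bend [534.8  24.8 150. ] [-80.2 137.9]
knob [557.9 -11.2 160. ] [-55.4 103. ]
bottle cap [580.1 226.8 165. ] [-44.6 341.8]
mug rim [424.8 -56.5  95. ] [-186.2   51.4]
mughandle [354.4 -48.   50. ] [-256.9   56.5]
marker base [609.3 114.1  20. ] [-10.1 230.6]
multi [ 504.5 -194.    20. ] [-100.1  -82.1]
blade pred [536.75990145  61.87843179 150.        ]
[[333.91973115 192.98293229]
 [104.8307305  240.43083756]
 [225.27754021 215.48442459]
 [285.73626513 181.63743664]
 [299.75321211 180.13527422]]
```

Call:
send_rows([
  [0.02,0.018,0],
  [0.05,0.048,0],
  [0.085,0.08,0],
  [0.125,0.115,0],
  [0.165,0.152,0],
  [0.205,0.19,0],
  [0.245,0.228,0],
  [0.285,0.265,0],
  [0.325,0.3,0],
  [0.365,0.335,0],
  [0.4,0.37,0],
  [0.433,0.4,0],
], yaw=[5,11,17,23,29.5,36,42.5,49,55.5,62,68,73.6], fingers=[255,255,255,255,255,255,255,255,255,255,255,255])

```text
clock: 1.3
position: [472.3, 87.4, 231.1]
ee_rot: [-0.688, 0.726, -0.0, -0.001]
contact_force: [0.2, 1.3, 0.1]
gripper_width: -0.1
```

```bash
cat >> h.py <<'E'
from scipy.spatial.transform import Rotation as Ro
m=np.array([608.33,-116.74,150]);th=np.radians(-2.8)
X=np.array([np.cos(th),np.sin(th),0]);U=np.array([-X[1],X[0],0])
def rep(s):
    r=Ro.from_quat(s["ee_rot"]).as_matrix();p=s["position"]-m
    print("t",round(s["clock"],2),"pos",s["position"].round(1),"bar frame",round(p@X,1),round(p@U,1),"z",round(s["position"][2],1))
    print("toolx ang",np.degrees(np.arctan2(r[1,0],r[0,0])).round(2),"y",np.degrees(np.arctan2(r[1,1],r[0,1])).round(2),"z",r[:,2].round(3))
    f=s["contact_force"];print("F",f.round(2),"FX",round(f@X,2),"w",s["gripper_width"],"qv",abs(s["joint_vel"]).max().round(3))
E
python3 - <<'E'
from h import *;from bench import *
rep(read_state())
cv2.imwrite("pics/top1.png",get_image("top"));cv2.imwrite("pics/scene1.png",get_image("scene"))
E
```

```text
t 1.3 pos [472.3  87.4 231.1] bar frame -145.8 197.2 z 231.1
toolx ang -93.07 y 176.93 z [-0.001 -0.002 -1.   ]
F [0.23 1.33 0.14] FX 0.17 w -0.14016309356357515 qv 1.113
```

View pics/top1.png

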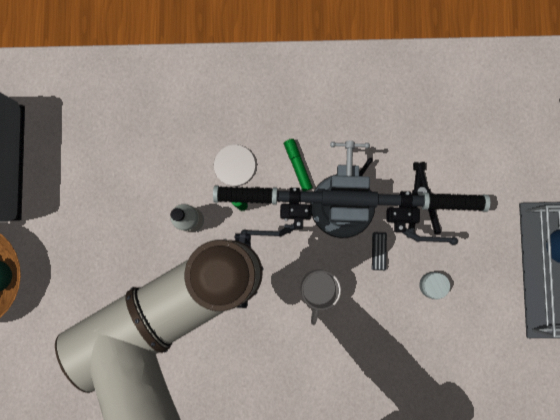

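View pics/scene1.png

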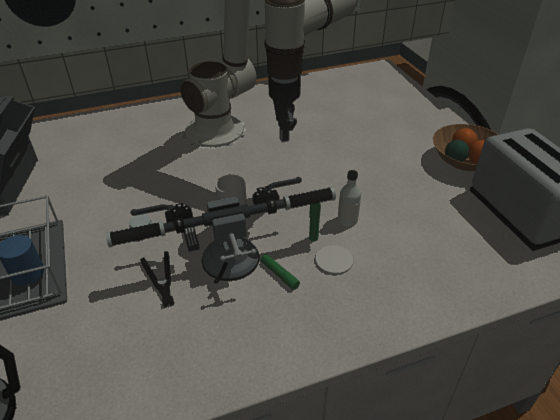

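The arm has arrived and is still settling. The gripper is between the mug and the bottle, on the robot side of the blade.

Call:
send_rows([
  [0,0,0],
  [0,0,0],
  [0,0,0],
], yaw=[0,0,0], fingers=[255,255,255])

```text
clock: 1.7
position: [472.8, 85.7, 230.5]
ee_rot: [-0.687, 0.727, -0.0, -0.002]
contact_force: [-0.3, 0.6, -0.3]
gripper_width: 0.1
```

```bash
python3 - <<'E'
from h import *;from bench import *
rep(read_state())
E
```

```text
t 1.7 pos [472.8  85.7 230.5] bar frame -145.2 195.6 z 230.5
toolx ang -93.27 y 176.73 z [-0.002 -0.003 -1.   ]
F [-0.26  0.59 -0.31] FX -0.29 w 0.11084108298455503 qv 0.007
```

Call:
send_rows([
  [0.007,-0.01,0.0],
  [0.014,-0.023,0.015],
  [0.014,-0.023,0.035],
  [0.014,-0.023,0.055],
  [0.014,-0.023,0.075],
  [0.014,-0.023,0.088],
  [0.014,-0.023,0.094],
  [0.014,-0.023,0.094],
  [0.014,-0.023,0.094],
], yaw=[-0.5,-0.5,-0.5,-0.5,-0.5,-0.5,-0.5,-0.5,-0.5], fingers=[255,255,255,255,255,255,255,255,255])

```text
clock: 2.6
position: [495.2, 71.0, 137.2]
ee_rot: [-0.69, 0.723, -0.001, -0.001]
contact_force: [-0.7, -0.1, 0.2]
gripper_width: -0.2
```

```bash
python3 - <<'E'
from h import *;from bench import *
rep(read_state())
t=get_image("top");s=get_image("scene")
cv2.imwrite("pics/c2.png",np.hstack([cv2.resize(t[180:300,180:320],(420,360)),cv2.resize(s[110:230,220:360],(420,360))])[:, :800])
E
```

```text
t 2.6 pos [495.2  71.  137.2] bar frame -122.2 182.0 z 137.2
toolx ang -92.68 y 177.32 z [-0.001 -0.003 -1.   ]
F [-0.67 -0.15  0.24] FX -0.66 w -0.1508504860920838 qv 0.009
```

View pics/c2.png

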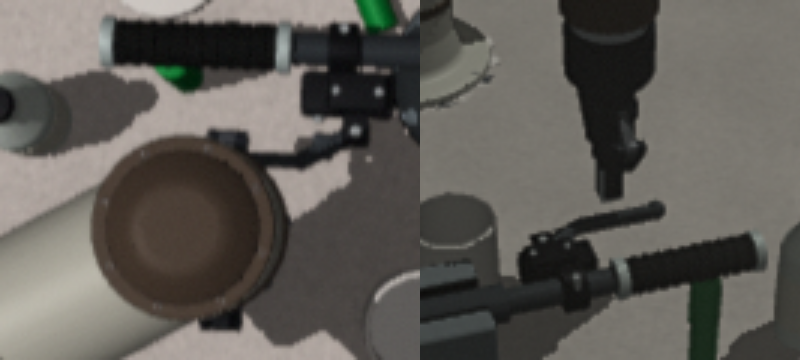

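The fingertip shows at about scene (283,176) and the blade lies just beyond it. The knuckles are high above the grip. I'll check the tip projection before pressing.

```bash
python3 - <<'E'
from h import *
p=np.array([495.2,71,137.2])
print(proj("scene",[p,p+14.5*X,p-14.5*X,p+14.5*X+11*U,p+14.5*X-11*U, p+[0,0,13]]))
for k in(-80,-97,-97.):print(proj("scene",[m+k*X+182*U]))
E
```

```text
[[283.45828762 175.63759853]
 [285.12915051 178.84629819]
 [281.81375776 172.47946844]
 [289.14562833 178.06274898]
 [281.09772378 179.63276368]
 [283.44173151 171.66001858]]
[[288.41191361 181.16501945]]
[[286.38157837 177.30386891]]
[[286.38157837 177.30386891]]
```

Call:
send_rows([
  [0,-0.006,0],
  [0,-0.014,0],
  [0,-0.021,0],
  [0,-0.025,0],
  [0,-0.028,0],
  [0,-0.031,0],
  [0,-0.034,0],
  [0,-0.037,0],
  [0,-0.038,0],
  [0,-0.038,0],
], yaw=[0,0,0,0,0,0,0,0,0,0], fingers=[255,255,255,255,255,255,255,255,255,255])

```text
clock: 3.7
position: [533.2, 69.0, 137.2]
ee_rot: [-0.69, 0.724, -0.001, -0.001]
contact_force: [-2.0, 1.2, -0.3]
gripper_width: 0.1
```

```bash
python3 - <<'E'
from h import *;from bench import *
rep(read_state())
t=get_image("top");s=get_image("scene")
cv2.imwrite("pics/c3.png",np.hstack([cv2.resize(t[180:300,180:320],(400,360)),cv2.resize(s[110:230,220:360],(400,360))]))
E
```

```text
t 3.7 pos [533.2  69.  137.2] bar frame -84.2 181.9 z 137.2
toolx ang -92.73 y 177.27 z [-0.001 -0.002 -1.   ]
F [-1.97  1.16 -0.33] FX -2.02 w 0.13482288207458334 qv 0.005
```

View pics/c3.png

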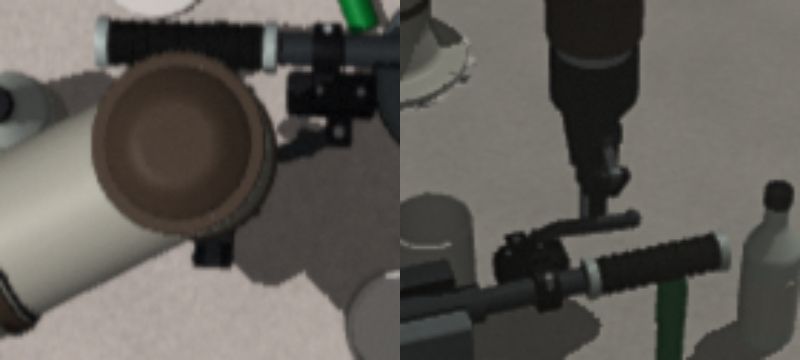

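The finger's back is on the blade, the lever is moving, and the force is about 2 N, which is free stroke. The grip is well clear. I'll go on in small steps.

Call:
send_rows([
  [0,-0.0015,0],
  [0,-0.003,0],
  [0,-0.0045,0],
  [0,-0.006,0],
  [0,-0.006,0],
], yaw=[0,0,0,0,0], fingers=[255,255,255,255,255])

```text
clock: 4.3
position: [539.3, 68.7, 137.3]
ee_rot: [-0.69, 0.724, -0.001, -0.001]
contact_force: [-1.6, 1.8, 1.3]
gripper_width: 0.0
```

Call:
send_rows([
  [0,-0.001,0],
  [0,-0.002,0],
  [0,-0.002,0],
], yaw=[0,0,0], fingers=[255,255,255])

```text
clock: 4.6
position: [541.5, 68.7, 137.3]
ee_rot: [-0.69, 0.724, -0.001, -0.001]
contact_force: [-1.2, 2.7, 0.1]
gripper_width: -0.2
```

Call:
send_rows([
  [0,-0.001,0],
  [0,-0.002,0],
  [0,-0.002,0],
], yaw=[0,0,0], fingers=[255,255,255])

```text
clock: 4.9
position: [543.5, 68.7, 137.3]
ee_rot: [-0.69, 0.724, -0.001, -0.001]
contact_force: [-3.3, 3.6, -0.4]
gripper_width: -0.1
```

```bash
python3 - <<'E'
from h import *;from bench import *
rep(read_state())
t=get_image("top");s=get_image("scene")
cv2.imwrite("pics/c4.png",np.hstack([cv2.resize(t[180:300,180:320],(400,360)),cv2.resize(s[150:210,240:330],(400,360))]))
E
```

```text
t 4.9 pos [543.5  68.7 137.3] bar frame -73.8 182.1 z 137.3
toolx ang -92.73 y 177.27 z [-0.    -0.002 -1.   ]
F [-3.29  3.63 -0.43] FX -3.46 w -0.132635353796773 qv 0.003
```

View pics/c4.png

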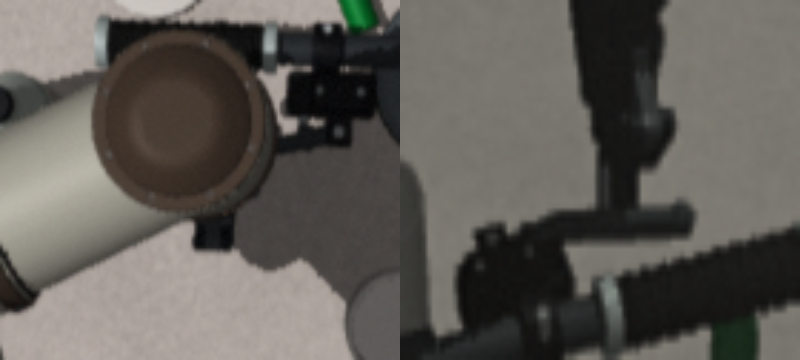

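Call:
send_rows([
  [0,-0.001,0],
  [0,-0.001,0],
  [0,-0.001,0],
], yaw=[0,0,0], fingers=[255,255,255])

```text
clock: 5.3
position: [544.1, 68.7, 137.3]
ee_rot: [-0.69, 0.724, -0.0, -0.001]
contact_force: [-3.5, 4.3, 1.6]
gripper_width: 0.2
```

Call:
send_rows([
  [0,-0.001,0],
  [0,-0.001,0],
  [0,-0.001,0],
], yaw=[0,0,0], fingers=[255,255,255])

```text
clock: 5.6
position: [544.4, 68.8, 137.3]
ee_rot: [-0.69, 0.724, 0.0, -0.001]
contact_force: [-4.7, 3.8, 1.3]
gripper_width: -0.4
```

Call:
send_rows([
  [0,-0.001,0],
  [0,-0.002,0],
  [0,-0.002,0],
  [0,-0.002,0],
], yaw=[0,0,0,0], fingers=[255,255,255,255])

```text
clock: 6.0
position: [545.1, 68.7, 137.2]
ee_rot: [-0.69, 0.724, 0.001, -0.003]
contact_force: [-6.5, 5.6, 2.8]
gripper_width: -0.4
```

```bash
python3 - <<'E'
from h import *;from bench import *
for i in range(3): rep(read_state())
E
```

```text
t 6.0 pos [545.1  68.7 137.2] bar frame -72.2 182.2 z 137.2
toolx ang -92.74 y 177.26 z [-0.005 -0.002 -1.   ]
F [-6.5   5.65  2.77] FX -6.76 w -0.3717889150870811 qv 0.002
t 6.0 pos [545.1  68.7 137.2] bar frame -72.2 182.2 z 137.2
toolx ang -92.74 y 177.26 z [-0.005 -0.002 -1.   ]
F [-6.5   5.65  2.77] FX -6.76 w -0.3717889150870811 qv 0.002
t 6.0 pos [545.1  68.7 137.2] bar frame -72.2 182.2 z 137.2
toolx ang -92.74 y 177.26 z [-0.005 -0.002 -1.   ]
F [-6.5   5.65  2.77] FX -6.76 w -0.3717889150870811 qv 0.002
```

Call:
send_rows([
  [0,-0.0015,0],
  [0,-0.0025,0],
  [0,-0.0035,0],
  [0,-0.0035,0],
  [0,-0.0035,0],
  [0,-0.0035,0],
  [0,-0.0035,0],
], yaw=[0,0,0,0,0,0,0], fingers=[255,255,255,255,255,255,255])

```text
clock: 6.7
position: [546.0, 68.7, 137.1]
ee_rot: [-0.69, 0.724, 0.003, -0.005]
contact_force: [-10.4, 5.8, 6.0]
gripper_width: 0.1
```

```bash
python3 - <<'E'
from h import *;from bench import *
rep(read_state())
t=get_image("top");s=get_image("scene")
cv2.imwrite("pics/c5.png",np.hstack([cv2.resize(t[180:300,180:320],(400,360)),cv2.resize(s[150:210,240:330],(400,360))]))
E
```

```text
t 6.7 pos [546.   68.7 137.1] bar frame -71.3 182.2 z 137.1
toolx ang -92.76 y 177.24 z [-0.01  -0.002 -1.   ]
F [-10.45   5.75   5.96] FX -10.72 w 0.1431722627026103 qv 0.001
```

View pics/c5.png

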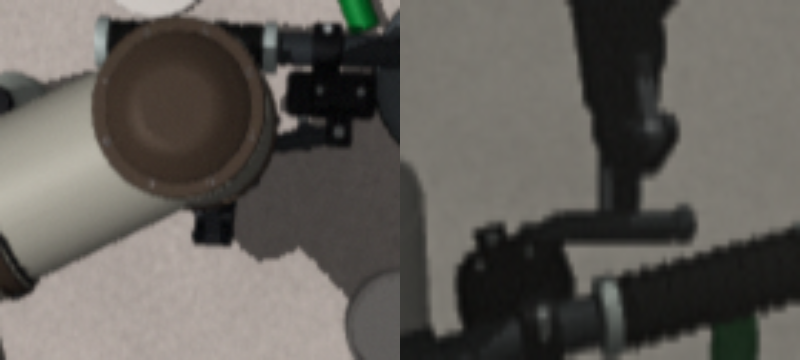

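Call:
send_rows([
  [0,-0.003,0],
  [0,-0.0037,0],
  [0,-0.0037,0],
  [0,-0.0037,0],
  [0,-0.0037,0],
  [0,-0.0037,0],
  [0,-0.0037,0],
  [0,-0.0037,0],
], yaw=[0,0,0,0,0,0,0,0], fingers=[255,255,255,255,255,255,255,255])

```text
clock: 7.6
position: [546.5, 68.7, 137.1]
ee_rot: [-0.69, 0.724, 0.005, -0.007]
contact_force: [-11.3, 7.2, 7.3]
gripper_width: 0.3
```

The lever has been held firm for over 0.6 s at about 13–15 N. Now I'll let it right out.

Call:
send_rows([
  [0,0.003,0],
  [0,0.007,0],
  [0,0.012,0],
  [0,0.018,0],
  [0,0.024,0],
  [0,0.03,0],
  [0,0.036,0],
  [0,0.04,0],
  [0,0.04,0],
  [0,0.04,0],
  [0,0.04,0],
], yaw=[0,0,0,0,0,0,0,0,0,0,0], fingers=[255,255,255,255,255,255,255,255,255,255,255])

```text
clock: 8.7
position: [506.8, 70.7, 137.8]
ee_rot: [-0.69, 0.724, 0.005, -0.007]
contact_force: [0.8, -0.4, 0.4]
gripper_width: 0.1
```

```bash
python3 - <<'E'
from h import *;from bench import *
rep(read_state())
t=get_image("top");s=get_image("scene")
cv2.imwrite("pics/c6.png",np.hstack([cv2.resize(t[180:300,180:320],(400,360)),cv2.resize(s[150:210,240:330],(400,360))]))
E
```

```text
t 8.7 pos [506.8  70.7 137.8] bar frame -110.5 182.3 z 137.8
toolx ang -92.77 y 177.22 z [-0.017 -0.003 -1.   ]
F [ 0.79 -0.36  0.36] FX 0.81 w 0.06763128190188605 qv 0.003
```

View pics/c6.png

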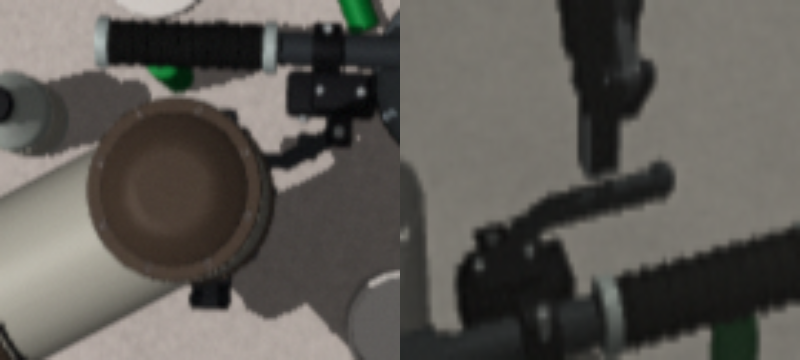

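The lever is right out, with the ball back at its start pixel (about (297,180)) and about 0 N on the tool. Second press now, with a slight sideways drift that follows the blade's arc.

Call:
send_rows([
  [0.002,-0.006,0],
  [0.002,-0.012,0],
  [0.002,-0.016,0],
  [0.0015,-0.02,0],
  [0.0005,-0.024,0],
  [-0.0005,-0.028,0],
  [-0.001,-0.031,0],
  [-0.0015,-0.034,0],
  [-0.002,-0.036,0],
  [-0.002,-0.038,0],
  [-0.002,-0.039,0],
  [-0.002,-0.039,0],
], yaw=[0,0,0,0,0,0,0,0,0,0,0,0], fingers=[255,255,255,255,255,255,255,255,255,255,255,255])

```text
clock: 10.0
position: [545.0, 70.7, 136.9]
ee_rot: [-0.69, 0.724, 0.005, -0.008]
contact_force: [-4.4, 0.8, 2.2]
gripper_width: 0.2
```

Call:
send_rows([
  [0,-0.0015,0],
  [0,-0.0025,0],
  [0,-0.0035,0],
  [0,-0.004,0],
  [0,-0.004,0],
  [0,-0.004,0],
  [0,-0.004,0],
], yaw=[0,0,0,0,0,0,0], fingers=[255,255,255,255,255,255,255])

```text
clock: 10.7
position: [546.5, 70.5, 136.7]
ee_rot: [-0.689, 0.724, 0.007, -0.01]
contact_force: [-8.9, 2.9, 5.8]
gripper_width: -0.2
```

Call:
send_rows([
  [0,-0.003,0],
  [0,-0.004,0],
  [0,-0.0045,0],
  [0,-0.0045,0],
  [0,-0.0045,0],
  [0,-0.0045,0],
  [0,-0.0045,0],
], yaw=[0,0,0,0,0,0,0], fingers=[255,255,255,255,255,255,255])

```text
clock: 11.4
position: [547.3, 70.5, 136.6]
ee_rot: [-0.689, 0.724, 0.009, -0.013]
contact_force: [-13.5, 4.3, 8.5]
gripper_width: -0.1
```

```bash
python3 - <<'E'
from h import *;from bench import *
rep(read_state())
for i in range(5): t=get_image("top");s=get_image("scene");print(read_state()["contact_force"].round(1),read_state()["position"].round(2))
rep(read_state())
cv2.imwrite("pics/c7.png",np.hstack([cv2.resize(t,(400,300)),cv2.resize(s[150:210,240:330],(400,300))]))
E
```

```text
t 11.4 pos [547.3  70.5 136.6] bar frame -70.1 184.0 z 136.6
toolx ang -92.82 y 177.17 z [-0.031 -0.004 -0.999]
F [-13.48   4.33   8.5 ] FX -13.67 w -0.08454497477975209 qv 0.002
[-12.6   4.2   8.1] [547.29  70.48 136.65]
[-12.5   4.3   7.8] [547.28  70.5  136.64]
[-12.9   3.8   8.9] [547.25  70.49 136.62]
[-13.4   4.1   6.9] [547.27  70.5  136.62]
[-12.8   4.2   8.4] [547.28  70.5  136.64]
t 11.9 pos [547.3  70.5 136.6] bar frame -70.1 184.0 z 136.6
toolx ang -92.83 y 177.16 z [-0.031 -0.004 -1.   ]
F [-12.82   4.25   8.41] FX -13.01 w -0.2881592715907071 qv 0.001
```

View pics/c7.png

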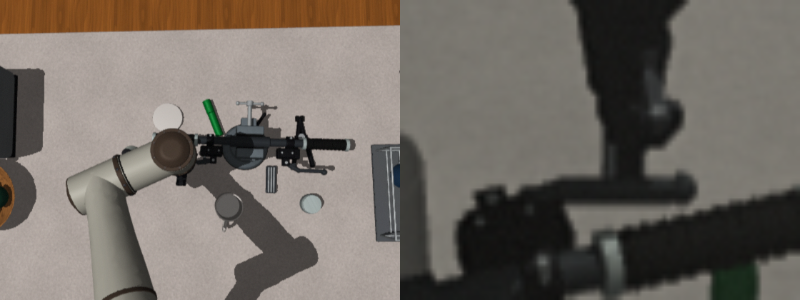

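The push is steady at about 16 N, there is a visible gap to the grip, and the counter items and rear lever look unmoved. I'm handing in.

```bash
python3 - <<'E'
from bench import *
print(job_done())
E
```

```text
the job is handed in; nothing more can be done
None
```

I checked the front brake as asked and handed in at about 12 s, with the lever held in. No verdict was reported.

- **First press:** with the shut fingers' backs on the blade, it came up firm at about 13–15 N and I held it there for over 0.6 s.
- **Release:** I backed the fingers off completely. The force fell to about 0 N, and the ball end returned to its starting pixel.
- **Second press and hold:** it came up firm again. Over the last 0.5 s the push held at about 15–16 N in total, with the tool moving less than 0.1 mm.
- **Gap and surroundings:** the last pictures show an open gap between blade and grip. The rear lever and the counter items in view looked unmoved by eye. In the top view the arm hid the bottle and the standing marker.

**What did not fit cleanly:**
- The lever angle could only be inferred, not read. From the fingertip position it is about 0.3 rad, well past 0.17.
- About 8 N of the measured force was vertical and 4 N sideways, beyond the 13 N straight push. I put this down to friction and a tool tilt of about 2° under load. The level part alone is about 13.5 N, so either reading is within 9–25 N.

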